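Set and lock a levelling foot of the plate-pouring table

TASK

One foot of the grey plate-pouring table still hangs clear of its rubber pad: turn that levelling screw clockwise (seen from above) by its tommy bar until the foot bears firmly on the pad, without jacking the table up. Then turn the lock nut on the same screw clockwise by its lever, down the thread onto its washer, and nip it firmly tight by feel without straining the plastic plate, so that the setting is locked. Leave the dishes, the tape roll and the dropper bottle where they are.

Things in the scene. Friction and masses are not known exactly. Their poses are not given: they have to be found in the camera images.
- level_table: Fixed grey plastic table, 206 (x) by 242 (y) by 12 mm, its top 52 mm above the bench, on four like screws at x +-82, y +-100 mm. Origin on the bench below its centre, x to the back. The near left screw (-82, +100) is loose, the others are set. A 0.4 m high solid microscope stands left of it (robot frame x 0.56 to 0.92, y -0.12 to 0.22): pass in front of it.
- level_screw: The loose levelling screw: vertical, 16 mm thread, 32 mm rubber-soled foot below, 18 mm head above. Origin: middle of the foot's sole; z up, x along its tommy bar. Clockwise seen from above it sinks 8 mm a turn, the nut riding along. The sole starts 1 to 2 mm above the pad. Free it takes 0.08 N m; on the pad the moment climbs over some 0.7 rad: 0.16 to 0.25 is firm, 0.32 jacks the table.
- tommy_bar (a point): Middle of the tommy bar, on the screw's axis, 92 mm above the sole. The bar is a level steel rod 7 mm thick that reaches 36 mm to either side along the screw's x axis; the round head (18 mm across) covers its middle. Push it near an end (25 to 36 mm out; 0.2 N m is 6 N there). It stays where it is left.
- lock_nut: Hex lock nut on that screw, 36 mm across flats, 12 mm high, with a level lever. Origin: middle of its underside; z up, x along the lever. Clockwise seen from above it sinks 8 mm a turn. Free it takes 0.06 N m; once seated the moment climbs in about 0.2 rad: 0.3 to 0.5 N m (5 to 8 N at lever_mid) is firmly tight, 0.2 too slack, 0.65 strains the plate. It stays where it is left.
- lever_mid (a point): Point on the lever, 55 mm from the axis, 6 mm above the nut's underside: push here. Steel rod 7 mm thick, bare from 20 to 67 mm, then a 15 mm black ball; 8 mm or more above the plate; the tommy bar turns 25 to 35 mm above it. The nut seats on a white nylon washer, 31 mm across, on a brass bush round the screw, 6 to 8 mm above the plate (differs each time: feel for it).
- foot_pad: Black rubber pad below the foot, 48 mm across, 6 mm high, lying on the bench. Origin in the middle of its underside.
- petri_1: Round petri dish 66 mm across, 16 mm high, standing on the table. Origin in the middle of its underside. Leave it alone.
- petri_2: A second petri dish of the same size on the table. Origin in the middle of its underside. Leave it alone.
- tape_roll: Roll of label tape lying on the bench left of the table, 75 mm across, 19 mm high. Origin in the middle of its underside. Leave it alone.
- stain_bottle: Small dropper bottle standing on the bench, 38 mm across, 104 mm high. Origin in the middle of its underside. Leave it alone.
Not all that is in view belongs to the job. What is meant by the foot_pad is not orange, and is the larger of those in its own colour.

How it is judged:
By the outcome, as a careful person would: the job done as asked, in the order asked, and still so for the second after the job is handed in, with the robot touching nothing.
It also fails if it takes over 69 s, if anything falls off the work surface, if the arm or the gripper's body presses on something with over 40 N, if the wrist force passes 120 N, or if a joint passes its speed limit or range.

ROBOT

A 6-joint arm with a two-finger parallel gripper is mounted at the origin on a cart in front of the work surface, level with it; the furniture and walls round the work are solid. World frame = base frame: x ahead of the robot, y to its left, z up, the work surface at z = 0. Lengths are in m, angles in rad, forces in N, time in s.
With the tool pointing down it reaches from about 0.35 to 0.775 m from the base axis. Payload 5.5 kg.
Tool frame: the origin (TCP) lies on the centre line of the jaws, within the pads' length; the fingertips stand 8 mm ahead of it and the grasp point (between the pads) lies 11 mm behind it; z points along the fingers, y is the line along which they close (so a half turn about z gives the same grasp; the last joint's range is limited). The gripper opens to 85 mm and grips with 20 to 120 N. Pads are 22 mm wide; open, the fingers measure 114 mm over their backs; the gripper's body (76 mm by 85 mm) begins 54 mm behind the grasp point. The pads swing forward as they close: fully open they stand 13 mm farther back than shut.
Start: joints at [1.142, 0.313, 0.046, 1.304, 0, 1.431], TCP at [0.164, 0.551, 0.239] pointing down, gripper open.
Joint ranges: [-2.76, 2.76], [-0.86, 1.69], [-1.03, 1.26], [-2.2, 2.34], [-1.47, 1.5], [-3.14, 3.14]. Speed limits (rad/s): [2.57, 2.57, 3.14, 3.14, 3.14, 3.14].

INTERFACE

Orientations are given as a unit quaternion [w, x, y, z].
In Python, from cell import manip, optics, job, regions_of gives the robot as it stands. The module is installed in compiled form; this text tells all that it offers.
- The arm moves only by the tool step_arm, never from a script. Its argument "motion" is a list of rows, each an object with "dr": the turn, a rotation vector about the world's x, y, z in degrees, a list of three; "xyz": the shift along the world's x, y, z in m, a list of three; "hand": the closure in counts, from 0 (fully open) to 255 (shut). A call has exactly 8 rows; each row shifts and turns the commanded pose from where the row before left it; what a row does not reach is not made up. A row lasts 1/10 s, in which the tool goes at most 50 mm and 8.59 degrees, less where a joint would pass 70% of its speed; a pose out of reach is approached as far as the arm can. A call with a gripper value outside its range is refused whole. The fingers move at their own pace and stop on an object; "force" is the grip in N (left out, the last holds). Time passes only in rows, so rows that do not move let the fingers close, or fill a call up. It gives the time, the measured TCP pose, the force, the opening and the grip force at its end, in the units of the state.
- manip.get_state(): the state, without advancing time (a new reading comes with each control period).
- optics.capture(name): name is "scene" or "side" or "wrist"; returns a dict with "image" (400x640x3 uint8, blue, green, red), "range_z" (400x640 float32, m along the optical axis (not along the pixel's ray), 0 where there is no reading), "vertical_fov" (degrees; the focal length in pixels is half the picture's height over the tangent of half this angle, whatever the lens; pixels are square), "cx", "cy" (the principal point, pixels), "world_from_camera" (4x4, takes a point from camera to world coordinates); the wrist camera has in their place "T_tool_cam" (4x4, takes a point from camera to tool coordinates, whose origin is the TCP and whose axes are the flange's). Camera axes: x right, y down, z forward; pixel columns grow to the right and rows downward; lengths in m; the calibration is good to about 2 mm. A picture is of the moment at which its call begins: read the wrist's pose just before it.
- job.job_done(): hands the job in; it is judged then, once.
Trained networks look in a picture, given as the dict that the camera call returned (one of the last four; its "shot" number tells which), for a name from the list of things; names that differ only in an ending like _2 or _b are one class to them, and where a whole thing is asked for, a point or a joint stands for the part that bears it (a point fixed in the world has none). Each returns a list of dicts, best first, with "confidence" (0 to 1); they miss things now and then, are a little off and sometimes report something else, mostly with a low value. They report only what shows in the picture. A call takes as long as a camera call. They do not tell look-alikes from the thing itself.
- regions_of(picture, target): "pixels" (400x640 bool, what is visible of it) and "position" ([row, column] in pixels, amid what is visible of it).
The state is a dict: "t": time; "joint_positions": joint angles; "qd": joint speeds; "tau": joint torques, N m; "eef_pos": TCP position; "ee_rot": TCP orientation; "ft_force": force on the tool from outside, world axes, zero at the start; "torque": the same for the moment, N m; "finger_gap": finger opening in m; "gripper_force": force on a finger pad.
Only numpy, scipy, OpenCV 4.12 (cv2) and the standard library are available. Lean on these libraries where they do the work, as an engineer would, in place of code of your own. Each camera call takes 0.05 s, during which the arm holds its last target. There are 200 camera calls.

## Working session

There is one attempt and no reset: what is moved stays moved. The work goes in short steps, Python scripts to look and compute and a tool call to move; the robot and the scene stay as the last step left them, time stands still between calls to the robot, and variables do not carry over. Pictures are saved under pics/ and viewed, at most 10 in all, crops included, and the job is handed in when it is done.

Besides the shell and the picture viewer there is one more tool, called after "Call:" in YAML: its name, and indented under it one key for each argument. step_arm: Moves the arm, as the interface text tells. Its arguments: {"type":"object","properties":{"motion":{"type":"array","items":{"type":"object","properties":{"dr":{"type":"array","items":{"type":"number"}},"xyz":{"type":"array","items":{"type":"number"}},"hand":{"type":"number"}}}},"force":{"type":"number"}},"required":["motion"]}

```bash
mkdir -p pics; cat > h.py <<'E'
import numpy as np, cv2
from cell import manip, optics, job, regions_of
from scipy.spatial.transform import Rotation as R
def cap(n):
    s=manip.get_state(); p=optics.capture(n)
    if n=="wrist":
        q=s["ee_rot"]; T=np.eye(4); T[:3,:3]=R.from_quat([q[1],q[2],q[3],q[0]]).as_matrix(); T[:3,3]=s["eef_pos"]
        p["W"]=T@p["T_tool_cam"]
    else: p["W"]=p["world_from_camera"]
    return p
def pts(p):
    d=p["range_z"]; f=200/np.tan(np.radians(p["vertical_fov"])/2)
    v,u=np.mgrid[:400,:640]
    c=np.stack([(u-p["cx"])/f*d,(v-p["cy"])/f*d,d],-1)
    w=c@p["W"][:3,:3].T+p["W"][:3,3]; w[d==0]=np.nan
    return w
def proj(p,x):
    f=200/np.tan(np.radians(p["vertical_fov"])/2)
    c=np.linalg.inv(p["W"])@np.append(x,1); return c[0]/c[2]*f+p["cx"],c[1]/c[2]*f+p["cy"]
E
python3 - <<'E'
from h import *
s=manip.get_state(); print({k:np.round(v,3) for k,v in s.items()})
for n in ("scene","side"):
    p=cap(n); cv2.imwrite(f"pics/{n}1.png",p["image"]); w=pts(p)
    print(n,np.round(p["W"][:3,3],2))
    for t in ("level_table","level_screw","lock_nut","foot_pad","petri_1","tape_roll","stain_bottle"):
        for r in regions_of(p,t)[:4]:
            m=r["pixels"]; q=w[m]; q=q[~np.isnan(q[:,0])]
            print(t,round(r["confidence"],2),np.round(r["position"]),m.sum(),np.round(np.median(q,0),3) if len(q) else None,np.round(q.min(0),3),np.round(q.max(0),3))
E
```

```text
{'t': np.float64(0.0), 'joint_positions': array([ 1.142,  0.314,  0.045,  1.304, -0.   ,  1.431]), 'qd': array([ 0.001, -0.   , -0.   ,  0.001, -0.001, -0.001]), 'tau': array([-0.0000e+00, -4.8063e+01,  2.9853e+01,  1.9000e-02, -0.0000e+00,
        0.0000e+00]), 'eef_pos': array([0.164, 0.551, 0.238]), 'ee_rot': array([-0.   ,  0.144,  0.99 , -0.001]), 'ft_force': array([0.181, 0.216, 0.191]), 'torque': array([-0.002, -0.015,  0.023]), 'gripper_force': np.float64(0.0), 'finger_gap': np.float64(0.086)}
scene [ 0.06 -0.49  0.65]
level_table 0.97 [264. 412.] 10149 [ 0.537 -0.41   0.052] [ 0.448 -0.586 -0.003] [ 0.77  -0.217  0.109]
level_screw 0.92 [262. 352.] 736 [ 0.473 -0.313  0.075] [ 0.447 -0.337 -0.003] [ 0.565 -0.205  0.109]
lock_nut 0.52 [263. 347.] 364 [ 0.477 -0.309  0.074] [ 0.457 -0.335 -0.003] [ 0.561 -0.205  0.079]
foot_pad 0.71 [290. 349.] 159 [ 0.463 -0.322  0.005] [ 0.453 -0.338 -0.001] [ 0.484 -0.294  0.009]
foot_pad 0.62 [199. 390.] 115 [ 0.739 -0.282  0.006] [ 0.723 -0.296  0.001] [ 0.762 -0.265  0.009]
foot_pad 0.6 [257. 316.] 109 [ 0.499 -0.22   0.003] [ 0.486 -0.2
[... 949 characters left out ...]
97  0.08 ]
lock_nut 0.44 [279. 309.] 633 [ 0.473 -0.317  0.077] [ 0.448 -0.337 -0.001] [ 0.527 -0.221  0.109]
foot_pad 0.53 [237. 405.] 288 [ 0.743 -0.276  0.005] [ 0.722 -0.298 -0.003] [ 0.767 -0.252  0.01 ]
foot_pad 0.47 [271. 292.] 93 [ 0.502 -0.214  0.003] [ 0.45  -0.291 -0.001] [ 0.516 -0.203  0.102]
petri_1 0.65 [285. 385.] 969 [ 0.586 -0.385  0.067] [ 0.556 -0.415  0.05 ] [ 0.623 -0.337  0.071]
petri_1 0.63 [311. 415.] 1019 [ 0.595 -0.458  0.067] [ 0.565 -0.488  0.055] [ 0.631 -0.424  0.071]
tape_roll 0.74 [236. 262.] 925 [ 0.482 -0.099  0.018] [ 0.446 -0.132 -0.004] [ 0.532 -0.034  0.023]
stain_bottle 0.84 [182. 237.] 523 [0.519 0.044 0.05 ] [ 0.504  0.034 -0.001] [0.562 0.096 0.108]
```

```bash
python3 - <<'E'
import cv2,numpy as np
a=cv2.imread("pics/scene1.png")[150:330,220:500]; b=cv2.imread("pics/side1.png")[180:360,220:500]
a=cv2.resize(a,None,fx=2.8,fy=1.66*1,interpolation=3) if 0 else cv2.resize(a[70:150,80:180],(500,400),interpolation=3)
b=cv2.resize(b[60:140,40:140],(500,400),interpolation=3)
cv2.imwrite("pics/c1.png",cv2.resize(np.hstack([a,b]),(800,320)))
E
```

```text
(no output)
```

View pics/scene1.png

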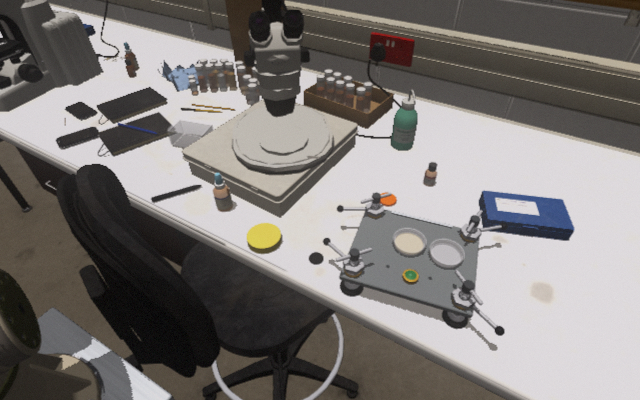

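View pics/c1.png

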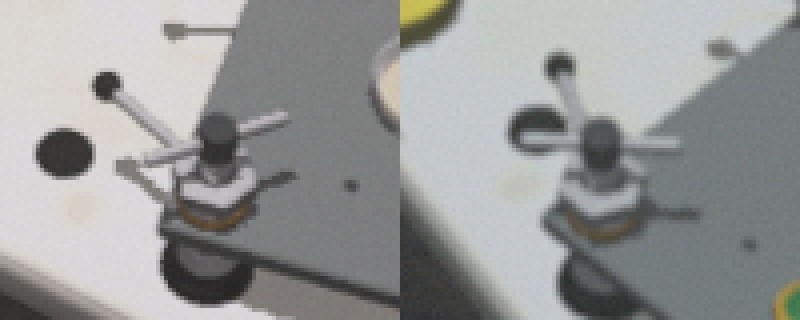

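Call:
step_arm:
  motion:
    - {"xyz": [0.028, -0.036, 0]}
    - {"xyz": [0.028, -0.036, 0]}
    - {"xyz": [0.028, -0.036, 0]}
    - {"xyz": [0.028, -0.036, 0]}
    - {"xyz": [0.028, -0.036, 0]}
    - {"xyz": [0.028, -0.036, 0]}
    - {"xyz": [0.028, -0.036, 0]}
    - {"xyz": [0.028, -0.036, 0]}

```text
$.motion[0]: bad value
```

Call:
step_arm:
  motion:
    - {"xyz": [0.002, -0.036, 0]}
    - {"xyz": [0.002, -0.036, 0]}
    - {"xyz": [0.002, -0.036, 0]}
    - {"xyz": [0.002, -0.036, 0]}
    - {"xyz": [0.002, -0.036, 0]}
    - {"xyz": [0.002, -0.036, 0]}
    - {"xyz": [0.002, -0.036, 0]}
    - {"xyz": [0.002, -0.036, 0]}

```text
$.motion[0]: bad value
```

Call:
step_arm:
  motion:
    - {"xyz": [0.004, -0.036, 0]}
    - {"xyz": [0.004, -0.036, 0]}
    - {"xyz": [0.004, -0.036, 0]}
    - {"xyz": [0.004, -0.036, 0]}
    - {"xyz": [0.004, -0.036, 0]}
    - {"xyz": [0.004, -0.036, 0]}
    - {"xyz": [0.004, -0.036, 0]}
    - {"xyz": [0, -0.036, 0]}

```text
$.motion[0]: bad value
```

```bash
cat > look.py <<'E'
from h import *
import sys
s=manip.get_state(); print({k:np.round(s[k],3) for k in("t","joint_positions","eef_pos","ee_rot","ft_force","torque","finger_gap")})
p=cap("wrist"); cv2.imwrite(f"pics/{sys.argv[1]}.png",p["image"]); w=pts(p); np.save("w.npy",w)
print(np.round(p["T_tool_cam"],3), [np.round(proj(p,x)) for x in ([.475,-.317,.1],)])
for t in ("level_screw","lock_nut","tommy_bar","lever_mid"):
    for r in regions_of(p,t)[:2]:
        m=r["pixels"]; q=w[m]; q=q[~np.isnan(q[:,0])]
        print(t,round(r["confidence"],2),np.round(r["position"]),m.sum(),np.round(np.median(q,0),3),np.round(q.min(0),3),np.round(q.max(0),3))
E
python3 look.py w1
```

```text
{'t': np.float64(0.8), 'joint_positions': array([1.142, 0.313, 0.046, 1.304, 0.   , 1.431]), 'eef_pos': array([0.164, 0.551, 0.239]), 'ee_rot': array([0.   , 0.144, 0.99 , 0.   ]), 'ft_force': array([ 0.113, -0.138, -0.723]), 'torque': array([ 0.016, -0.026,  0.006]), 'finger_gap': np.float64(0.085)}
[[-0.    -0.945 -0.328  0.084]
 [ 1.     0.    -0.     0.   ]
 [ 0.    -0.328  0.945 -0.135]
 [ 0.     0.     0.     1.   ]] [array([-144.,  511.])]
```

View pics/w1.png

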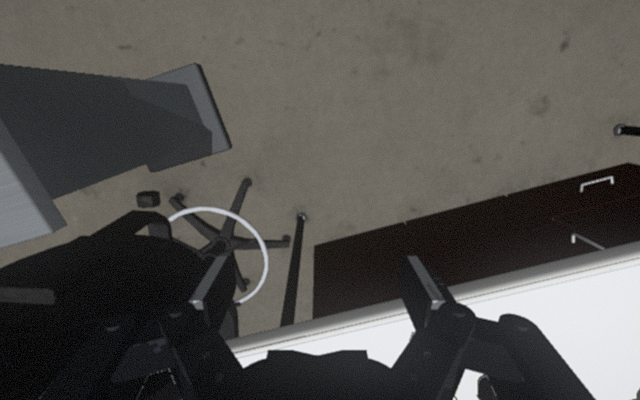

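```bash
python3 - <<'E'
from h import *
for n in ("scene","side"):
    w=pts(cap(n)).reshape(-1,3); w=w[~np.isnan(w[:,0])]
    for x in np.arange(0.05,.55,.1):
        print(n,round(x,2),[(round(y,1),round(float(w[m][:,2].max()),2)) for y in np.arange(-.5,.7,.1) if (m:=(abs(w[:,0]-x-.05)<.05)&(abs(w[:,1]-y-.05)<.05)).sum()>3])
E
```

```text
scene 0.05 [(np.float64(-0.2), 0.0), (np.float64(-0.1), 0.28), (np.float64(-0.0), 0.25), (np.float64(0.1), 0.0)]
scene 0.15 [(np.float64(-0.2), 0.16), (np.float64(-0.1), 0.21), (np.float64(-0.0), 0.21), (np.float64(0.1), 0.21)]
scene 0.25 [(np.float64(-0.2), 0.15), (np.float64(-0.1), 0.21), (np.float64(-0.0), 0.21), (np.float64(0.1), 0.21), (np.float64(0.2), 0.19), (np.float64(0.3), -0.89), (np.float64(0.4), -0.89), (np.float64(0.5), -0.89), (np.float64(0.6), -0.89)]
scene 0.35 [(np.float64(-0.5), 0.0), (np.float64(-0.4), 0.0), (np.float64(-0.3), 0.1), (np.float64(-0.2), 0.02), (np.float64(-0.1), 0.02), (np.float64(-0.0), 0.0), (np.float64(0.1), 0.18), (np.float64(0.2), 0.19), (np.float64(0.3), 0.0), (np.float64(0.5), 0.0), (np.float64(0.6), 0.0)]
scene 0.45 [(np.float64(-0.5), 0.1), (np.float64(-0.4), 0.11), (np.float64(-0.3), 0.1), (np.float64(-0.2), 0.02), (np.float64(-0.1), 0.02), (np.float64(-0.0), 0.11), (np.float64(0.1), 0.01), (np.float64(0.2), 0.01), (np.float64(0.3), 0.0), (np.float64(0.4), 0.02), (np.float64(0.5), 0.02), (np.float64(0.6), 0.01)]
side 0.05 [(np.float64(-0.2
[... 595 characters left out ...]
 (np.float64(0.3), -0.88), (np.float64(0.4), -0.88), (np.float64(0.5), -0.89)]
side 0.35 [(np.float64(-0.5), 0.0), (np.float64(-0.4), 0.0), (np.float64(-0.3), 0.1), (np.float64(-0.2), 0.02), (np.float64(-0.1), 0.02), (np.float64(-0.0), 0.0), (np.float64(0.1), 0.18), (np.float64(0.2), 0.19), (np.float64(0.3), 0.0), (np.float64(0.4), 0.0), (np.float64(0.5), 0.0), (np.float64(0.6), 0.0)]
side 0.45 [(np.float64(-0.5), 0.1), (np.float64(-0.4), 0.11), (np.float64(-0.3), 0.1), (np.float64(-0.2), 0.02), (np.float64(-0.1), 0.02), (np.float64(-0.0), 0.1), (np.float64(0.1), 0.01), (np.float64(0.2), 0.01), (np.float64(0.3), 0.0), (np.float64(0.4), 0.02), (np.float64(0.5), 0.02), (np.float64(0.6), 0.02)]
```

Call:
step_arm:
  motion:
    - {"xyz": [0.02, -0.02, 0.02], "dr": [0, 0, 0], "hand": 0}
    - {"xyz": [0.028, -0.036, 0.02], "dr": [0, 0, 0], "hand": 0}
    - {"xyz": [0.028, -0.036, 0.02], "dr": [0, 0, 0], "hand": 0}
    - {"xyz": [0.028, -0.036, 0.02], "dr": [0, 0, 0], "hand": 0}
    - {"xyz": [0.028, -0.036, 0], "dr": [0, 0, 0], "hand": 0}
    - {"xyz": [0.028, -0.036, 0], "dr": [0, 0, 0], "hand": 0}
    - {"xyz": [0.028, -0.036, 0], "dr": [0, 0, 0], "hand": 0}
    - {"xyz": [0.028, -0.036, 0], "dr": [0, 0, 0], "hand": 0}

```text
t: 1.95
eef_pos: [0.3806, 0.2777, 0.3197]
ee_rot: [0.0, 0.144, 0.99, 0.0]
ft_force: [1.4, 0.1, 0.1]
finger_gap: 0.0854
gripper_force: 0.0
```

Call:
step_arm:
  motion:
    - {"xyz": [0.002, -0.036, 0], "dr": [0, 0, 0], "hand": 0}
    - {"xyz": [0.002, -0.036, 0], "dr": [0, 0, 0], "hand": 0}
    - {"xyz": [0.002, -0.036, 0], "dr": [0, 0, 0], "hand": 0}
    - {"xyz": [0.002, -0.036, 0], "dr": [0, 0, 0], "hand": 0}
    - {"xyz": [0.002, -0.036, 0], "dr": [0, 0, 0], "hand": 0}
    - {"xyz": [0.002, -0.036, 0], "dr": [0, 0, 0], "hand": 0}
    - {"xyz": [0.002, -0.036, 0], "dr": [0, 0, 0], "hand": 0}
    - {"xyz": [0.002, -0.036, 0], "dr": [0, 0, 0], "hand": 0}

```text
t: 2.75
eef_pos: [0.3956, -0.0102, 0.3196]
ee_rot: [0.0, 0.144, 0.99, 0.0]
ft_force: [-0.1, 0.2, 0.7]
finger_gap: 0.0854
gripper_force: 0.0
```

Call:
step_arm:
  motion:
    - {"xyz": [0.006, -0.036, 0], "dr": [0, 0, 0], "hand": 0}
    - {"xyz": [0.006, -0.036, 0], "dr": [0, 0, 0], "hand": 0}
    - {"xyz": [0.006, -0.036, 0], "dr": [0, 0, 0], "hand": 0}
    - {"xyz": [0.006, -0.036, 0], "dr": [0, 0, 0], "hand": 0}
    - {"xyz": [0.006, -0.036, 0], "dr": [0, 0, 0], "hand": 0}
    - {"xyz": [0.006, -0.036, -0.02], "dr": [0, 0, 0], "hand": 0}
    - {"xyz": [0.006, -0.036, -0.02], "dr": [0, 0, 0], "hand": 0}
    - {"xyz": [0.006, -0.036, -0.02], "dr": [0, 0, 0], "hand": 0}

```text
t: 3.55
eef_pos: [0.4439, -0.2985, 0.2589]
ee_rot: [0.0, 0.144, 0.99, -0.0]
ft_force: [0.8, -0.6, -0.4]
finger_gap: 0.0855
gripper_force: 0.0
```

```bash
python3 look.py w2
```

```text
{'t': np.float64(3.55), 'joint_positions': array([-0.742,  0.229, -0.019,  1.322,  0.   , -0.453]), 'eef_pos': array([ 0.444, -0.298,  0.259]), 'ee_rot': array([ 0.   ,  0.144,  0.99 , -0.   ]), 'ft_force': array([ 0.792, -0.605, -0.417]), 'torque': array([ 0.002, -0.02 , -0.009]), 'finger_gap': np.float64(0.086)}
[[-0.    -0.945 -0.328  0.084]
 [ 1.     0.    -0.     0.   ]
 [ 0.    -0.328  0.945 -0.135]
 [ 0.     0.     0.     1.   ]] [array([309., 213.])]
level_screw 0.79 [206. 318.] 1320 [ 0.479 -0.306  0.077] [ 0.449 -0.336  0.001] [ 0.525 -0.237  0.109]
lock_nut 0.75 [206. 325.] 893 [ 0.484 -0.298  0.075] [ 0.456 -0.338 -0.001] [ 0.543 -0.226  0.108]
tommy_bar 0.75 [207. 318.] 1304 [ 0.479 -0.307  0.077] [ 0.45  -0.336  0.068] [ 0.507 -0.236  0.109]
tommy_bar 0.55 [309. 247.] 1337 [ 0.6   -0.446  0.068] [ 0.567 -0.484  0.056] [ 0.633 -0.421  0.07 ]
lever_mid 0.77 [204. 328.] 812 [ 0.484 -0.298  0.075] [ 0.459 -0.336 -0.001] [ 0.525 -0.236  0.098]
```

View pics/w2.png

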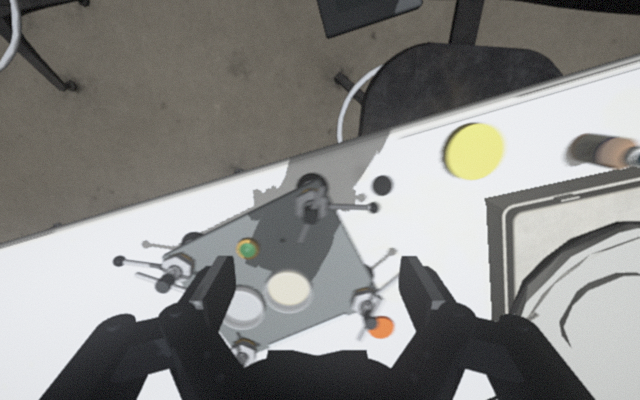

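```bash
cat > geo.py <<'E'
from h import *
P=[]
for n in ("wrist","scene","side"):
    p=cap(n); w=pts(p); w=w.reshape(-1,3); w=w[~np.isnan(w[:,0])]
    q=w[(np.hypot(w[:,0]-.475,w[:,1]+.317)<.09)&(w[:,2]>.058)]
    hd=q[q[:,2]>.1045]; b=q[(q[:,2]>.092)&(q[:,2]<.1045)]
    print(n,"head",len(hd),np.round(hd.mean(0),4),np.round(hd.min(0),4),np.round(hd.max(0),4))
    P.append(q)
    c=hd.mean(0); r=np.hypot(*(b-c)[:,:2].T); b2=b[(r>.014)&(r<.045)]
    if len(b2)>5:
        u=np.linalg.svd(b2[:,:2]-b2[:,:2].mean(0),full_matrices=False)[2][0]; 
        s=(b2[:,:2]-c[:2])@u
        print(" bar",len(b2),np.round(b2.mean(0),4),"ang",np.degrees(np.arctan2(u[1],u[0])).round(1),"ext",s.min().round(3),s.max().round(3),"z",b2[:,2].max().round(4))
    l=q[(q[:,2]<.088)&(np.hypot(*(q-c)[:,:2].T)>.024)]
    d=l[:,:2]-c[:2]; rr=np.hypot(*d.T); l=l[(rr>.03)&(l[:,2]>.064)]; d=l[:,:2]-c[:2]; rr=np.hypot(*d.T)
    if len(l): print(" lever",len(l),"ang",np.degrees(np.arctan2(np.median(d[:,1]),np.median(d[:,0]))).round(1),"rmax",rr.max().round(3),"z top",np.percentile(l[rr<.066][:,2],[10,50,90]).round(4), "ball z",l[rr>.068][:,2].max().round(4) if (rr>.068).any() else None)
    nu=q[(np.hypot(*(q-c)[:,:2].T)<.017)&(np.hypot(*(q-c)[:,:2].T)>.011)&(q[:,2]<.09)]
    print(" nuttop",np.percentile(nu[:,2],[25,50,75,90]).round(4))
E
python3 geo.py
```

```text
wrist head 35361 [ 0.4344 -0.2976  0.3214] [ 0.4106 -0.3671  0.1045] [ 0.494  -0.2299  0.3478]
 bar 200 [ 0.4624 -0.3025  0.1017] ang -44.7 ext 0.006 0.043 z 0.1044
 lever 821 ang -0.2 rmax 0.093 z top [0.0725 0.0758 0.0774] ball z 0.0791Traceback (most recent call last):
  File "geo.py", line 18, in <module>
    print(" nuttop",np.percentile(nu[:,2],[25,50,75,90]).round(4))
                    ~~~~~~~~~~~~~^^^^^^^^^^^^^^^^^^^^^^^
    return _quantile_unchecked(
        a, q, axis, out, overwrite_input, method, keepdims, weights)
    return _ureduce(a,
                    func=_quantile_ureduce_func,
    ...<5 lines>...
                    overwrite_input=overwrite_input,
                    method=method)
    r = func(a, **kwargs)
    result = _quantile(arr,
                       quantiles=q,
    ...<2 lines>...
                       out=out,
                       weights=wgt)
    slices_having_nans = np.isnan(arr[-1, ...])
                                  ~~~^^^^^^^^^
IndexError: index -1 is out of bounds for axis 0 with size 0
```

Exclude the gripper and the arm (z cap).

```bash
sed -i 's/(w\[:,2\]>.058)\]/(w[:,2]>.058)\&(w[:,2]<.12)]/' geo.py; python3 geo.py
```

```text
wrist head 211 [ 0.4776 -0.3132  0.1073] [ 0.469  -0.3222  0.1048] [ 0.4865 -0.3045  0.1094]
 bar 232 [ 0.4762 -0.3124  0.1022] ang -38.2 ext -0.035 0.036 z 0.1044
 lever 301 ang 72.5 rmax 0.081 z top [0.0715 0.0733 0.0743] ball z 0.0786
 nuttop [0.0758 0.0763 0.0768 0.0773]
scene head 71 [ 0.4762 -0.3158  0.107 ] [ 0.465  -0.3351  0.1046] [ 0.4956 -0.3061  0.1102]
 bar 88 [ 0.4738 -0.3144  0.1014] ang 141.6 ext -0.035 0.036 z 0.1042
 lever 106 ang 72.9 rmax 0.082 z top [0.0702 0.0729 0.0741] ball z 0.0791
 nuttop [0.0747 0.0759 0.0765 0.077 ]
side head 69 [ 0.4761 -0.3147  0.107 ] [ 0.4601 -0.3342  0.1046] [ 0.499  -0.3047  0.1101]
 bar 98 [ 0.476  -0.3152  0.1013] ang -38.2 ext -0.035 0.035 z 0.104
 lever 93 ang 73.5 rmax 0.079 z top [0.0715 0.0729 0.0741] ball z 0.0791
 nuttop [0.0743 0.0755 0.0765 0.0771]
```

Call:
step_arm:
  motion:
    - {"xyz": [0.004, -0.002, 0], "dr": [0, 0, 7.15], "hand": 88}
    - {"xyz": [0.004, -0.002, 0], "dr": [0, 0, 7.15], "hand": 88}
    - {"xyz": [0.004, -0.002, 0], "dr": [0, 0, 7.15], "hand": 88}
    - {"xyz": [0.004, -0.002, 0], "dr": [0, 0, 7.15], "hand": 88}
    - {"xyz": [0.004, -0.002, 0], "dr": [0, 0, 7.15], "hand": 88}
    - {"xyz": [0.004, -0.002, 0], "dr": [0, 0, 7.15], "hand": 88}
    - {"xyz": [0.004, -0.002, 0], "dr": [0, 0, 7.15], "hand": 88}
    - {"xyz": [0.005, -0.001, 0], "dr": [0, 0, 7.15], "hand": 88}

```text
t: 4.8
eef_pos: [0.4772, -0.3111, 0.2603]
ee_rot: [0.0, -0.35, 0.937, -0.001]
ft_force: [-0.1, 0.4, 1.1]
finger_gap: 0.0559
gripper_force: 0.0
```

Call:
step_arm:
  motion:
    - {"xyz": [0, 0, -0.015], "dr": [0, 0, 7.15], "hand": 88}
    - {"xyz": [0, 0, -0.015], "dr": [0, 0, 7.15], "hand": 88}
    - {"xyz": [0, 0, -0.015], "dr": [0, 0, 7.15], "hand": 88}
    - {"xyz": [0, 0, -0.015], "dr": [0, 0, 7.15], "hand": 88}
    - {"xyz": [0, 0, -0.015], "dr": [0, 0, 7.15], "hand": 88}
    - {"xyz": [0, 0, -0.015], "dr": [0, 0, 7.15], "hand": 88}
    - {"xyz": [0, 0, -0.015], "dr": [0, 0, 7.15], "hand": 88}
    - {"xyz": [0, 0, -0.005], "dr": [0, 0, 7.15], "hand": 88}

```text
t: 5.6
eef_pos: [0.4765, -0.3104, 0.1486]
ee_rot: [-0.0, 0.756, -0.655, -0.001]
ft_force: [-0.3, 0.9, -0.2]
finger_gap: 0.056
gripper_force: 0.0
```

```bash
cat > st.py <<'E'
from h import *
s=manip.get_state(); q=s["ee_rot"]; M=R.from_quat([q[1],q[2],q[3],q[0]]).as_matrix()
x=np.array(s["eef_pos"]); f=np.array(s["ft_force"]); T=np.array(s["torque"])
c=np.array([.4772,-.3135])
print("t",round(float(s["t"]),2),"eef",x.round(4),"off mm",((x[:2]-c)*1e3).round(1),"finger line",np.degrees(np.arctan2(M[1,1],M[0,1])).round(1),"f",f.round(2),"tau",T.round(3),"gap",round(float(s["finger_gap"]),4),"q6",np.round(s["joint_positions"][5],2))
E
python3 st.py; python3 look.py w3 | tail -5; python3 geo.py | head -2
```

```text
t 5.6 eef [ 0.4765 -0.3104  0.1486] off mm [-0.7  3.1] finger line -171.8 f [-0.31  0.85 -0.23] tau [ 0.032  0.021 -0.018] gap 0.056 q6 -2.43
level_screw 0.75 [216. 316.] 3242 [ 0.483 -0.315  0.077] [ 0.448 -0.336 -0.001] [ 0.516 -0.194  0.109]
lock_nut 0.8 [221. 302.] 1710 [ 0.487 -0.31   0.075] [ 0.448 -0.333 -0.001] [ 0.515 -0.178  0.107]
tommy_bar 0.93 [217. 313.] 3401 [ 0.483 -0.314  0.077] [ 0.436 -0.337 -0.003] [ 0.517 -0.179  0.109]
lever_mid 0.76 [215. 303.] 1647 [ 0.487 -0.311  0.075] [ 0.459 -0.333  0.   ] [ 0.509 -0.213  0.107]
lever_mid 0.16 [338. 282.] 1212 [ 0.489 -0.121  0.018] [ 0.452 -0.319 -0.001] [ 0.522 -0.094  0.214]
wrist head 527 [ 0.4783 -0.3138  0.1071] [ 0.4558 -0.3224  0.1045] [ 0.4872 -0.2955  0.1093]
 bar 593 [ 0.4798 -0.3152  0.1019] ang 141.9 ext -0.036 0.036 z 0.1043
```

View pics/w3.png

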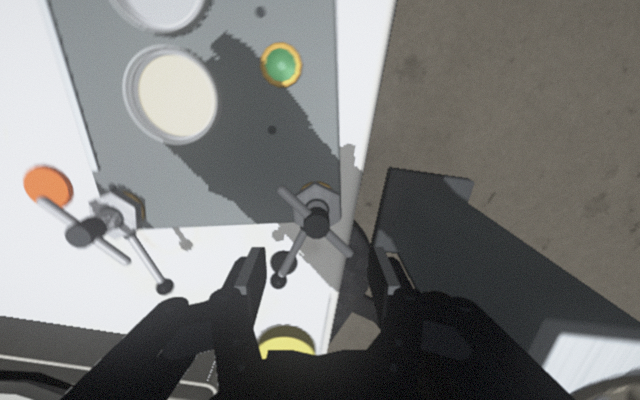

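Call:
step_arm:
  motion:
    - {"xyz": [0.0007, -0.0018, -0.01], "dr": [0, 0, 0], "hand": 88}
    - {"xyz": [0, 0, -0.01], "dr": [0, 0, 0], "hand": 88}
    - {"xyz": [0, 0, -0.01], "dr": [0, 0, 0], "hand": 88}
    - {"xyz": [0, 0, -0.01], "dr": [0, 0, 0], "hand": 88}
    - {"xyz": [0, 0, -0.01], "dr": [0, 0, 0], "hand": 88}
    - {"xyz": [0, 0, -0.006], "dr": [0, 0, 0], "hand": 88}
    - {"xyz": [0, 0, 0], "dr": [0, 0, -3], "hand": 88}
    - {"xyz": [0, 0, 0], "dr": [0, 0, -3], "hand": 88}

```text
t: 6.8
eef_pos: [0.4773, -0.3134, 0.0926]
ee_rot: [0.0, 0.718, -0.696, -0.0]
ft_force: [0.3, 0.8, 0.1]
finger_gap: 0.056
gripper_force: 0.0
```

```bash
python3 st.py
```

```text
t 6.8 eef [ 0.4773 -0.3134  0.0926] off mm [0.1 0.1] finger line -178.3 f [0.29 0.76 0.12] tau [-0.053  0.022  0.004] gap 0.056 q6 -2.32
```

Call:
step_arm:
  motion:
    - {"xyz": [0, 0, 0], "dr": [0, 0, -3], "hand": 88}
    - {"xyz": [0, 0, 0], "dr": [0, 0, -3], "hand": 88}
    - {"xyz": [0, 0, 0], "dr": [0, 0, -3], "hand": 88}
    - {"xyz": [0, 0, 0], "dr": [0, 0, -3], "hand": 88}
    - {"xyz": [0, 0, 0], "dr": [0, 0, -3], "hand": 88}
    - {"xyz": [0, 0, 0], "dr": [0, 0, -3], "hand": 88}
    - {"xyz": [0, 0, 0], "dr": [0, 0, -3], "hand": 88}
    - {"xyz": [0, 0, 0], "dr": [0, 0, -3], "hand": 88}

```text
t: 7.6
eef_pos: [0.4775, -0.3135, 0.093]
ee_rot: [-0.0, -0.557, 0.83, 0.0]
ft_force: [-0.4, -0.2, -0.2]
finger_gap: 0.056
gripper_force: 1.3
```

```bash
python3 st.py
```

```text
t 7.6 eef [ 0.4775 -0.3135  0.093 ] off mm [ 0.3 -0. ] finger line 157.7 f [-0.4  -0.17 -0.16] tau [-0.078 -0.01   0.072] gap 0.056 q6 -1.9
```

Call:
step_arm:
  motion:
    - {"xyz": [0, 0, 0], "dr": [0, 0, -3], "hand": 88}
    - {"xyz": [0, 0, 0], "dr": [0, 0, -3], "hand": 88}
    - {"xyz": [0, 0, 0], "dr": [0, 0, -3], "hand": 88}
    - {"xyz": [0, 0, 0], "dr": [0, 0, -3], "hand": 88}
    - {"xyz": [0, 0, 0], "dr": [0, 0, -3], "hand": 88}
    - {"xyz": [0, 0, 0], "dr": [0, 0, -3], "hand": 88}
    - {"xyz": [0, 0, 0], "dr": [0, 0, -3], "hand": 88}
    - {"xyz": [0, 0, 0], "dr": [0, 0, -3], "hand": 88}

```text
t: 8.4
eef_pos: [0.4773, -0.3136, 0.0927]
ee_rot: [-0.0, -0.372, 0.928, 0.0]
ft_force: [0.7, -0.7, -1.2]
finger_gap: 0.0559
gripper_force: 1.3
```

```bash
python3 st.py
```

```text
t 8.4 eef [ 0.4773 -0.3136  0.0927] off mm [ 0.1 -0.1] finger line 133.7 f [ 0.74 -0.7  -1.17] tau [-0.128 -0.053  0.084] gap 0.0559 q6 -1.48
```

Call:
step_arm:
  motion:
    - {"xyz": [0, 0, 0], "dr": [0, 0, -2], "hand": 88}
    - {"xyz": [0, 0, 0], "dr": [0, 0, -2], "hand": 88}
    - {"xyz": [0, 0, 0], "dr": [0, 0, -2], "hand": 88}
    - {"xyz": [0, 0, 0], "dr": [0, 0, -2], "hand": 88}
    - {"xyz": [0, 0, 0], "dr": [0, 0, -2], "hand": 88}
    - {"xyz": [0, 0, 0], "dr": [0, 0, -2], "hand": 88}
    - {"xyz": [0, 0, 0], "dr": [0, 0, -2], "hand": 88}
    - {"xyz": [0, 0, 0], "dr": [0, 0, 0], "hand": 88}

```text
t: 9.2
eef_pos: [0.4773, -0.3135, 0.0927]
ee_rot: [-0.0, -0.258, 0.966, 0.0]
ft_force: [-0.5, -0.1, -0.8]
finger_gap: 0.0558
gripper_force: 0.8
```

```bash
python3 st.py
```

```text
t 9.2 eef [ 0.4773 -0.3135  0.0927] off mm [0.1 0. ] finger line 119.8 f [-0.53 -0.08 -0.83] tau [-0.043  0.075  0.049] gap 0.0558 q6 -1.24
```

Call:
step_arm:
  motion:
    - {"xyz": [0, 0, 0], "dr": [0, 0, -2], "hand": 88}
    - {"xyz": [0, 0, 0], "dr": [0, 0, -2], "hand": 88}
    - {"xyz": [0, 0, 0], "dr": [0, 0, -2], "hand": 88}
    - {"xyz": [0, 0, 0], "dr": [0, 0, -2], "hand": 88}
    - {"xyz": [0, 0, 0], "dr": [0, 0, -2], "hand": 88}
    - {"xyz": [0, 0, 0], "dr": [0, 0, 0], "hand": 88}
    - {"xyz": [0, 0, 0], "dr": [0, 0, 0], "hand": 88}
    - {"xyz": [0, 0, 0], "dr": [0, 0, 0], "hand": 88}

```text
t: 10.0
eef_pos: [0.4773, -0.3135, 0.0932]
ee_rot: [-0.0, -0.173, 0.985, 0.0]
ft_force: [-1.4, -0.4, -1.2]
finger_gap: 0.0559
gripper_force: 0.8
```

```bash
python3 st.py
```

```text
t 10.0 eef [ 0.4773 -0.3135  0.0932] off mm [0.1 0. ] finger line 109.9 f [-1.44 -0.41 -1.23] tau [-0.003  0.142  0.077] gap 0.0559 q6 -1.07
```

Call:
step_arm:
  motion:
    - {"xyz": [0, 0, 0], "dr": [0, 0, -1.5], "hand": 88}
    - {"xyz": [0, 0, 0], "dr": [0, 0, -1.5], "hand": 88}
    - {"xyz": [0, 0, 0], "dr": [0, 0, -1.5], "hand": 88}
    - {"xyz": [0, 0, 0], "dr": [0, 0, -1.5], "hand": 88}
    - {"xyz": [0, 0, 0], "dr": [0, 0, -1.5], "hand": 88}
    - {"xyz": [0, 0, 0], "dr": [0, 0, -1.5], "hand": 88}
    - {"xyz": [0, 0, 0], "dr": [0, 0, -1.5], "hand": 88}
    - {"xyz": [0, 0, 0], "dr": [0, 0, -1.5], "hand": 88}

```text
t: 10.8
eef_pos: [0.4773, -0.3135, 0.0932]
ee_rot: [-0.0, -0.067, 0.998, 0.0]
ft_force: [-1.5, 0.6, -3.0]
finger_gap: 0.0562
gripper_force: 1.7
```

```bash
python3 st.py
```

```text
t 10.8 eef [ 0.4773 -0.3135  0.0932] off mm [0.1 0. ] finger line 97.7 f [-1.52  0.65 -2.97] tau [0.004 0.318 0.074] gap 0.0562 q6 -0.86
```

Call:
step_arm:
  motion:
    - {"xyz": [0, 0, 0], "dr": [0, 0, -1], "hand": 88}
    - {"xyz": [0, 0, 0], "dr": [0, 0, -1], "hand": 88}
    - {"xyz": [0, 0, 0], "dr": [0, 0, -1], "hand": 88}
    - {"xyz": [0, 0, 0], "dr": [0, 0, -1], "hand": 88}
    - {"xyz": [0, 0, 0], "dr": [0, 0, -1], "hand": 88}
    - {"xyz": [0, 0, 0], "dr": [0, 0, -1], "hand": 88}
    - {"xyz": [0, 0, 0], "dr": [0, 0, -1], "hand": 88}
    - {"xyz": [0, 0, 0], "dr": [0, 0, -1], "hand": 88}

```text
t: 11.6
eef_pos: [0.4774, -0.3135, 0.0932]
ee_rot: [-0.0, 0.002, 1.0, 0.0]
ft_force: [-2.6, -0.2, -3.7]
finger_gap: 0.0559
gripper_force: 2.0
```

```bash
python3 st.py
```

```text
t 11.6 eef [ 0.4774 -0.3135  0.0932] off mm [0.2 0. ] finger line 89.8 f [-2.55 -0.2  -3.73] tau [0.075 0.489 0.146] gap 0.0559 q6 -0.72
```

Call:
step_arm:
  motion:
    - {"xyz": [0, 0, 0], "dr": [0, 0, -0.7], "hand": 88}
    - {"xyz": [0, 0, 0], "dr": [0, 0, -0.7], "hand": 88}
    - {"xyz": [0, 0, 0], "dr": [0, 0, -0.7], "hand": 88}
    - {"xyz": [0, 0, 0], "dr": [0, 0, -0.7], "hand": 88}
    - {"xyz": [0, 0, 0], "dr": [0, 0, -0.7], "hand": 88}
    - {"xyz": [0, 0, 0], "dr": [0, 0, -0.7], "hand": 88}
    - {"xyz": [0, 0, 0], "dr": [0, 0, -0.7], "hand": 88}
    - {"xyz": [0, 0, 0], "dr": [0, 0, -0.7], "hand": 88}

```text
t: 12.4
eef_pos: [0.4774, -0.3135, 0.0932]
ee_rot: [-0.0, 0.051, 0.999, 0.0]
ft_force: [-2.8, 0.4, -4.9]
finger_gap: 0.0558
gripper_force: 2.3
```

```bash
python3 st.py; python3 -c "
from h import *
for i in range(6):
  optics.capture('side'); s=manip.get_state(); print(np.round(s['ft_force'],2),np.round(s['torque'],3))"
```

```text
t 12.4 eef [ 0.4774 -0.3135  0.0932] off mm [ 0.2 -0. ] finger line 84.2 f [-2.82  0.42 -4.86] tau [0.17  0.574 0.108] gap 0.0558 q6 -0.62
[-3.19  1.27 -3.39] [0.171 0.597 0.098]
[-3.94  0.21 -3.75] [0.158 0.581 0.116]
[-3.15  0.85 -3.51] [0.101 0.605 0.146]
[-2.79  0.27 -3.76] [0.144 0.604 0.097]
[-2.67  1.39 -2.98] [0.138 0.577 0.075]
[-2.83  0.29 -3.89] [0.171 0.622 0.107]
```

```bash
cat >> st.py <<'E'
F=[];Q=[]
for i in range(6):
    optics.capture('side'); s=manip.get_state(); F.append(s['ft_force']); Q.append(s['torque'])
print("mean",np.mean(F,0).round(2),np.mean(Q,0).round(3))
E
```

Call:
step_arm:
  motion:
    - {"xyz": [0, 0, 0], "dr": [0, 0, -1], "hand": 88}
    - {"xyz": [0, 0, 0], "dr": [0, 0, -1], "hand": 88}
    - {"xyz": [0, 0, 0], "dr": [0, 0, -1], "hand": 88}
    - {"xyz": [0, 0, 0], "dr": [0, 0, -1], "hand": 88}
    - {"xyz": [0, 0, 0], "dr": [0, 0, -1], "hand": 88}
    - {"xyz": [0, 0, 0], "dr": [0, 0, -1], "hand": 88}
    - {"xyz": [0, 0, 0], "dr": [0, 0, -1], "hand": 88}
    - {"xyz": [0, 0, 0], "dr": [0, 0, -1], "hand": 88}

```text
t: 13.5
eef_pos: [0.4774, -0.3135, 0.0932]
ee_rot: [-0.0, 0.12, 0.993, 0.0]
ft_force: [-3.5, 1.6, -4.6]
finger_gap: 0.0561
gripper_force: 2.6
```

```bash
python3 st.py
```

```text
t 13.5 eef [ 0.4774 -0.3135  0.0932] off mm [0.2 0. ] finger line 76.2 f [-3.53  1.62 -4.62] tau [0.212 0.698 0.126] gap 0.0561 q6 -0.48
mean [-3.17  1.85 -3.75] [0.231 0.685 0.147]
```

Call:
step_arm:
  motion:
    - {"xyz": [0, 0, 0], "dr": [0, 0, -1], "hand": 88}
    - {"xyz": [0, 0, 0], "dr": [0, 0, -1], "hand": 88}
    - {"xyz": [0, 0, 0], "dr": [0, 0, -1], "hand": 88}
    - {"xyz": [0, 0, 0], "dr": [0, 0, -1], "hand": 88}
    - {"xyz": [0, 0, 0], "dr": [0, 0, -1], "hand": 88}
    - {"xyz": [0, 0, 0], "dr": [0, 0, -1], "hand": 88}
    - {"xyz": [0, 0, 0], "dr": [0, 0, -1], "hand": 88}
    - {"xyz": [0, 0, 0], "dr": [0, 0, -1], "hand": 88}

```text
t: 14.6
eef_pos: [0.4774, -0.3135, 0.0932]
ee_rot: [-0.0, 0.189, 0.982, 0.0]
ft_force: [-3.0, 1.9, -5.2]
finger_gap: 0.056
gripper_force: 3.0
```

```bash
python3 st.py
```

```text
t 14.6 eef [ 0.4774 -0.3135  0.0932] off mm [0.2 0. ] finger line 68.2 f [-2.99  1.91 -5.22] tau [0.281 0.753 0.139] gap 0.056 q6 -0.34
mean [-3.22  1.87 -4.4 ] [0.371 0.732 0.176]
```

Call:
step_arm:
  motion:
    - {"xyz": [0, 0, 0], "dr": [0, 0, -1], "hand": 88}
    - {"xyz": [0, 0, 0], "dr": [0, 0, -1], "hand": 88}
    - {"xyz": [0, 0, 0], "dr": [0, 0, -1], "hand": 88}
    - {"xyz": [0, 0, 0], "dr": [0, 0, -1], "hand": 88}
    - {"xyz": [0, 0, 0], "dr": [0, 0, -1], "hand": 88}
    - {"xyz": [0, 0, 0], "dr": [0, 0, 0], "hand": 88}
    - {"xyz": [0, 0, 0], "dr": [0, 0, 0], "hand": 88}
    - {"xyz": [0, 0, 0], "dr": [0, 0, 0], "hand": 88}

```text
t: 15.7
eef_pos: [0.4775, -0.3135, 0.0933]
ee_rot: [0.0, 0.231, 0.973, 0.0]
ft_force: [-3.1, 2.0, -3.7]
finger_gap: 0.0559
gripper_force: 2.8
```

```bash
python3 st.py
```

```text
t 15.7 eef [ 0.4775 -0.3135  0.0933] off mm [ 0.3 -0. ] finger line 63.3 f [-3.09  1.97 -3.71] tau [0.471 0.812 0.205] gap 0.0559 q6 -0.25
mean [-3.85  2.97 -4.01] [0.472 0.772 0.162]
```

```bash
sed -i 's/range(6)/range(16)/' st.py; python3 st.py
```

```text
t 16.0 eef [ 0.4775 -0.3135  0.0934] off mm [ 0.3 -0. ] finger line 63.3 f [-4.64  3.45 -4.37] tau [0.497 0.743 0.203] gap 0.0562 q6 -0.25
mean [-3.64  2.96 -3.47] [0.527 0.779 0.181]
```

Call:
step_arm:
  motion:
    - {"xyz": [0, 0, 0], "dr": [0, 0, -1], "hand": 88}
    - {"xyz": [0, 0, 0], "dr": [0, 0, -1], "hand": 88}
    - {"xyz": [0, 0, 0], "dr": [0, 0, -1], "hand": 88}
    - {"xyz": [0, 0, 0], "dr": [0, 0, -1], "hand": 88}
    - {"xyz": [0, 0, 0], "dr": [0, 0, -1], "hand": 88}
    - {"xyz": [0, 0, 0], "dr": [0, 0, 0], "hand": 88}
    - {"xyz": [0, 0, 0], "dr": [0, 0, 0], "hand": 88}
    - {"xyz": [0, 0, 0], "dr": [0, 0, 0], "hand": 88}

```text
t: 17.6
eef_pos: [0.4775, -0.3136, 0.0933]
ee_rot: [0.0, 0.273, 0.962, 0.0]
ft_force: [-3.4, 3.7, -3.3]
finger_gap: 0.0558
gripper_force: 2.9
```

```bash
python3 st.py
```

```text
t 17.6 eef [ 0.4775 -0.3136  0.0933] off mm [ 0.3 -0.1] finger line 58.3 f [-3.39  3.67 -3.29] tau [0.538 0.709 0.14 ] gap 0.0558 q6 -0.17
mean [-3.48  3.15 -4.34] [0.583 0.761 0.179]
```

Call:
step_arm:
  motion:
    - {"xyz": [0, 0, 0], "dr": [0, 0, 0], "hand": 88}
    - {"xyz": [0, 0, 0], "dr": [0, 0, 0], "hand": 88}
    - {"xyz": [0, 0, 0], "dr": [0, 0, -1], "hand": 88}
    - {"xyz": [0, 0, 0], "dr": [0, 0, -1], "hand": 88}
    - {"xyz": [0, 0, 0], "dr": [0, 0, -1], "hand": 88}
    - {"xyz": [0, 0, 0], "dr": [0, 0, -1], "hand": 88}
    - {"xyz": [0, 0, 0], "dr": [0, 0, -1], "hand": 88}
    - {"xyz": [0, 0, 0], "dr": [0, 0, 0], "hand": 88}

```text
t: 19.2
eef_pos: [0.4775, -0.3136, 0.0933]
ee_rot: [-0.0, 0.316, 0.949, 0.0]
ft_force: [-3.3, 3.1, -4.7]
finger_gap: 0.0559
gripper_force: 3.2
```

```bash
python3 st.py
```

```text
t 19.2 eef [ 0.4775 -0.3136  0.0933] off mm [ 0.3 -0.1] finger line 53.2 f [-3.32  3.08 -4.71] tau [0.579 0.801 0.208] gap 0.0559 q6 -0.08
mean [-3.36  3.46 -4.4 ] [0.645 0.755 0.189]
```

Call:
step_arm:
  motion:
    - {"xyz": [0, 0, 0], "dr": [0, 0, 5], "hand": 88}
    - {"xyz": [0, 0, 0.01], "dr": [0, 0, 5], "hand": 88}
    - {"xyz": [0, 0, 0.02], "dr": [0, 0, 0], "hand": 88}
    - {"xyz": [0, 0, 0.02], "dr": [0, 0, 8], "hand": 88}
    - {"xyz": [0, 0, 0], "dr": [0, 0, 8], "hand": 0}
    - {"xyz": [0, 0, 0], "dr": [0, 0, 8], "hand": 0}
    - {"xyz": [0, 0, 0], "dr": [0, 0, 8], "hand": 0}
    - {"xyz": [0, 0, 0], "dr": [0, 0, 8], "hand": 0}

```text
t: 20.8
eef_pos: [0.48, -0.3161, 0.1456]
ee_rot: [0.003, -0.118, 0.993, -0.003]
ft_force: [-0.4, -0.1, 0.5]
finger_gap: 0.0855
gripper_force: 0.0
```

```bash
python3 geo.py; python3 look.py w4|tail -5; sed -i 's/range(16)/range(8)/' st.py; python3 st.py
```

```text
wrist head 369 [ 0.478  -0.3133  0.1051] [ 0.469  -0.3222  0.1045] [ 0.4867 -0.3048  0.1068]
 bar 591 [ 0.4741 -0.3151  0.0996] ang 26.8 ext -0.036 0.036 z 0.1018
 lever 621 ang -44.1 rmax 0.081 z top [0.0691 0.0707 0.0717] ball z 0.0764
 nuttop [0.0733 0.0737 0.0741 0.0745]
scene head 33 [ 0.476  -0.3149  0.1053] [ 0.4672 -0.3226  0.1045] [ 0.4841 -0.3069  0.1068]
 bar 78 [ 0.4736 -0.317   0.0992] ang -153.2 ext -0.035 0.036 z 0.1022
 lever 124 ang -44.2 rmax 0.081 z top [0.0676 0.0702 0.0716] ball z 0.0757
 nuttop [0.0725 0.0734 0.0741 0.0749]
side head 28 [ 0.4767 -0.3157  0.1054] [ 0.4686 -0.3227  0.1045] [ 0.4833 -0.3082  0.1074]
 bar 84 [ 0.4736 -0.3163  0.0988] ang -153.3 ext -0.036 0.036 z 0.1023
 lever 134 ang -44.0 rmax 0.08 z top [0.0674 0.0698 0.072 ] ball z 0.0758
 nuttop [0.0712 0.0727 0.0741 0.0747]
level_screw 0.96 [219. 318.] 3234 [ 0.478 -0.319  0.074] [ 0.446 -0.375  0.009] [ 0.553 -0.293  0.106]
lock_nut 0.69 [218. 301.] 1781 [ 0.484 -0.328  0.073] [ 0.458 -0.374  0.   ] [ 0.539 -0.281  0.103]
tommy_bar 0.68 [219. 314.] 3391 [ 0.478 -0.319  0.074] [ 0.446 -0.375 -0.001] [ 0.543 -0.28   0.106]
lever_mid 0.84 [218. 304.] 1749 [ 0.483 -0.327  0.073] [ 0.458 -0.372  0.   ] [ 0.538 -0.281  0.105]
lever_mid 0.43 [242. 526.] 4762 [ 0.484 -0.099  0.019] [ 0.45  -0.13  -0.001] [ 0.535 -0.033  0.021]
t 21.2 eef [ 0.4778 -0.314   0.1436] off mm [ 0.6 -0.5] finger line 103.2 f [0.08 0.2  0.17] tau [-0.022  0.017  0.   ] gap 0.0852 q6 -0.95
mean [0.41 0.06 0.26] [-0.007  0.011  0.015]
```

View pics/w4.png

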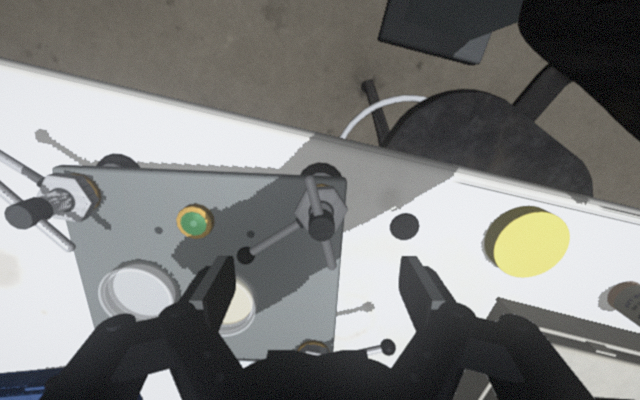

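```bash
python3 - <<'E'
from h import *
p=cap("wrist"); w=pts(p); s=manip.get_state()
m=(w[...,2]>.11)&(w[...,2]<.17); m[:240]=0
for k in (slice(150,320),slice(320,500)):
    q=w[:,k][m[:,k]]; z=q[:,2]-s["eef_pos"][2]; d=q-np.array(s["eef_pos"])
    i=np.argsort(z)[:40]; print(np.percentile(z,[0,1,5]).round(4), d[i].mean(0).round(4), np.hypot(*d[i][:,:2].T).min().round(4))
E
```

```text
[0.0045 0.0057 0.008 ] [ 0.0105 -0.0417  0.0062] 0.0428
[0.0052 0.0059 0.0078] [-0.0081  0.0418  0.0062] 0.0422
```

Call:
step_arm:
  motion:
    - {"xyz": [0, 0, 0], "dr": [0, 0, 7.6], "hand": 0}
    - {"xyz": [0, 0, 0], "dr": [0, 0, 7.6], "hand": 0}
    - {"xyz": [0, 0, 0], "dr": [0, 0, 7.6], "hand": 0}
    - {"xyz": [0, 0, 0], "dr": [0, 0, 7.6], "hand": 0}
    - {"xyz": [0, 0, 0], "dr": [0, 0, 7.6], "hand": 0}
    - {"xyz": [0, 0, 0], "dr": [0, 0, 7.6], "hand": 0}
    - {"xyz": [0, 0, 0], "dr": [0, 0, 7.6], "hand": 0}
    - {"xyz": [0, 0, 0], "dr": [0, 0, 7.6], "hand": 0}

```text
t: 22.45
eef_pos: [0.4775, -0.3136, 0.1433]
ee_rot: [-0.0, -0.604, 0.797, 0.0]
ft_force: [0.0, -0.2, 0.3]
finger_gap: 0.0854
gripper_force: 0.0
```

Call:
step_arm:
  motion:
    - {"xyz": [0, 0, -0.015], "dr": [0, 0, 0], "hand": 0}
    - {"xyz": [0, 0, -0.015], "dr": [0, 0, 0], "hand": 0}
    - {"xyz": [0, 0, -0.015], "dr": [0, 0, 0], "hand": 0}
    - {"xyz": [0, 0, -0.015], "dr": [0, 0, 0], "hand": 0}
    - {"xyz": [0, 0, -0.015], "dr": [0, 0, 0], "hand": 0}
    - {"xyz": [0, 0, -0.0145], "dr": [0, 0, 0], "hand": 0}
    - {"xyz": [0, 0, 0], "dr": [0, 0, 0], "hand": 0}
    - {"xyz": [0, 0, 0], "dr": [0, 0, 0], "hand": 0}

```text
t: 23.25
eef_pos: [0.4773, -0.3135, 0.0539]
ee_rot: [-0.0, -0.602, 0.798, 0.0]
ft_force: [0.7, -0.4, 0.3]
finger_gap: 0.0854
gripper_force: 0.0
```

```bash
python3 st.py
```

```text
t 23.25 eef [ 0.4773 -0.3135  0.0539] off mm [0.1 0. ] finger line 164.1 f [ 0.72 -0.39  0.27] tau [ 0.025 -0.01  -0.037] gap 0.0854 q6 -2.01
mean [-0.17  0.14  0.19] [-0.001 -0.007  0.004]
```

Call:
step_arm:
  motion:
    - {"xyz": [0, 0, 0], "dr": [0, 0, -3], "hand": 0}
    - {"xyz": [0, 0, 0], "dr": [0, 0, -3], "hand": 0}
    - {"xyz": [0, 0, 0], "dr": [0, 0, -3], "hand": 0}
    - {"xyz": [0, 0, 0], "dr": [0, 0, -3], "hand": 0}
    - {"xyz": [0, 0, 0], "dr": [0, 0, -3], "hand": 0}
    - {"xyz": [0, 0, 0], "dr": [0, 0, -3], "hand": 0}
    - {"xyz": [0, 0, 0], "dr": [0, 0, -3], "hand": 0}
    - {"xyz": [0, 0, 0], "dr": [0, 0, -3], "hand": 0}

```text
t: 24.45
eef_pos: [0.4778, -0.3133, 0.0539]
ee_rot: [0.0, -0.422, 0.906, 0.0]
ft_force: [1.0, 0.9, -0.6]
finger_gap: 0.0854
gripper_force: 0.7
```

```bash
python3 st.py
```

```text
t 24.45 eef [ 0.4778 -0.3133  0.0539] off mm [0.6 0.2] finger line 140.0 f [ 0.98  0.89 -0.6 ] tau [ 0.131 -0.241  0.092] gap 0.0854 q6 -1.59
mean [ 1.    0.48 -1.11] [ 0.135 -0.159  0.058]
```

Call:
step_arm:
  motion:
    - {"xyz": [0, 0, 0], "dr": [0, 0, -3], "hand": 0}
    - {"xyz": [0, 0, 0], "dr": [0, 0, -3], "hand": 0}
    - {"xyz": [0, 0, 0], "dr": [0, 0, -3], "hand": 0}
    - {"xyz": [0, 0, 0], "dr": [0, 0, -3], "hand": 0}
    - {"xyz": [0, 0, 0], "dr": [0, 0, -3], "hand": 0}
    - {"xyz": [0, 0, 0], "dr": [0, 0, -3], "hand": 0}
    - {"xyz": [0, 0, 0], "dr": [0, 0, -3], "hand": 0}
    - {"xyz": [0, 0, 0], "dr": [0, 0, -3], "hand": 0}

```text
t: 25.65
eef_pos: [0.4776, -0.3136, 0.0538]
ee_rot: [0.0, -0.225, 0.974, 0.0]
ft_force: [1.9, 0.6, -1.4]
finger_gap: 0.0852
gripper_force: 0.7
```

```bash
python3 st.py; python3 geo.py
```

```text
t 25.65 eef [ 0.4776 -0.3136  0.0538] off mm [ 0.4 -0.1] finger line 116.0 f [ 1.93  0.56 -1.36] tau [ 0.09  -0.252  0.075] gap 0.0852 q6 -1.17
mean [ 0.58  0.09 -0.28] [ 0.048 -0.125  0.019]
wrist head 12693 [ 0.4736 -0.3157  0.1125] [ 0.4345 -0.3855  0.1045] [ 0.5179 -0.2455  0.12  ]
 bar 1576 [ 0.4619 -0.3209  0.0977] ang 115.8 ext -0.045 0.045 z 0.1045
 lever 5040 ang -75.5 rmax 0.08 z top [0.0676 0.0731 0.0855] ball z 0.0755
 nuttop [0.0708 0.0724 0.073  0.0734]
scene head 371 [ 0.4728 -0.3179  0.1116] [ 0.4339 -0.3858  0.1045] [ 0.5111 -0.2468  0.12  ]
 bar 45 [ 0.4578 -0.3292  0.0981] ang -54.6 ext -0.045 0.043 z 0.1034
 lever 250 ang -77.6 rmax 0.08 z top [0.0672 0.0709 0.0843] ball z 0.075
 nuttop [0.0683 0.0716 0.0727 0.0736]
side head 394 [ 0.4748 -0.321   0.1119] [ 0.4335 -0.3862  0.1045] [ 0.5204 -0.2513  0.1199]
 bar 58 [ 0.462  -0.3348  0.0988] ang 136.9 ext -0.04 0.018 z 0.1044
 lever 315 ang -79.1 rmax 0.077 z top [0.067  0.0723 0.0846] ball z 0.0755
 nuttop [0.0675 0.071  0.0724 0.0739]
```

Call:
step_arm:
  motion:
    - {"xyz": [0, 0, 0], "dr": [0, 0, -3], "hand": 0}
    - {"xyz": [0, 0, 0], "dr": [0, 0, -3], "hand": 0}
    - {"xyz": [0, 0, 0], "dr": [0, 0, -3], "hand": 0}
    - {"xyz": [0, 0, 0], "dr": [0, 0, -3], "hand": 0}
    - {"xyz": [0, 0, 0], "dr": [0, 0, -2], "hand": 0}
    - {"xyz": [0, 0, 0], "dr": [0, 0, -2], "hand": 0}
    - {"xyz": [0, 0, 0], "dr": [0, 0, -1], "hand": 0}
    - {"xyz": [0, 0, 0], "dr": [0, 0, -1], "hand": 0}

```text
t: 27.0
eef_pos: [0.4776, -0.3137, 0.0539]
ee_rot: [0.0, -0.07, 0.998, -0.0]
ft_force: [1.8, 0.4, -0.6]
finger_gap: 0.0859
gripper_force: 0.7
```

```bash
sed -i 's/range(8)/range(4)/' st.py; python3 st.py
```

```text
t 27.0 eef [ 0.4776 -0.3137  0.0539] off mm [ 0.4 -0.2] finger line 98.0 f [ 1.81  0.35 -0.64] tau [ 0.064 -0.229  0.049] gap 0.0859 q6 -0.86
mean [ 1.35 -0.02 -0.94] [-0.044 -0.252  0.029]
```

Call:
step_arm:
  motion:
    - {"xyz": [0, 0, 0], "dr": [0, 0, -1], "hand": 0}
    - {"xyz": [0, 0, 0], "dr": [0, 0, -1], "hand": 0}
    - {"xyz": [0, 0, 0], "dr": [0, 0, -1], "hand": 0}
    - {"xyz": [0, 0, 0], "dr": [0, 0, -1], "hand": 0}
    - {"xyz": [0, 0, 0], "dr": [0, 0, -1], "hand": 0}
    - {"xyz": [0, 0, 0], "dr": [0, 0, -1], "hand": 0}
    - {"xyz": [0, 0, 0], "dr": [0, 0, -1], "hand": 0}
    - {"xyz": [0, 0, 0], "dr": [0, 0, -1], "hand": 0}

```text
t: 28.0
eef_pos: [0.4775, -0.3136, 0.0538]
ee_rot: [-0.0, 0.0, 1.0, 0.0]
ft_force: [0.8, 0.3, -1.1]
finger_gap: 0.0854
gripper_force: 0.7
```

```bash
python3 st.py
```

```text
t 28.0 eef [ 0.4775 -0.3136  0.0538] off mm [ 0.3 -0.1] finger line 90.0 f [ 0.79  0.33 -1.11] tau [-0.065 -0.253  0.089] gap 0.0854 q6 -0.72
mean [ 1.07 -0.34 -1.16] [-0.062 -0.205  0.016]
```

Call:
step_arm:
  motion:
    - {"xyz": [0, 0, 0], "dr": [0, 0, -1], "hand": 0}
    - {"xyz": [0, 0, 0], "dr": [0, 0, -1], "hand": 0}
    - {"xyz": [0, 0, 0], "dr": [0, 0, -1], "hand": 0}
    - {"xyz": [0, 0, 0], "dr": [0, 0, -1], "hand": 0}
    - {"xyz": [0, 0, 0], "dr": [0, 0, -1], "hand": 0}
    - {"xyz": [0, 0, 0], "dr": [0, 0, -1], "hand": 0}
    - {"xyz": [0, 0, 0], "dr": [0, 0, -1], "hand": 0}
    - {"xyz": [0, 0, 0], "dr": [0, 0, -1], "hand": 0}

```text
t: 29.0
eef_pos: [0.4775, -0.3136, 0.0538]
ee_rot: [0.0, 0.07, 0.998, 0.0]
ft_force: [1.2, -0.4, -1.2]
finger_gap: 0.0848
gripper_force: 0.7
```

Call:
step_arm:
  motion:
    - {"xyz": [0, 0, 0], "dr": [0, 0, -1], "hand": 0}
    - {"xyz": [0, 0, 0], "dr": [0, 0, -1], "hand": 0}
    - {"xyz": [0, 0, 0], "dr": [0, 0, -1], "hand": 0}
    - {"xyz": [0, 0, 0], "dr": [0, 0, -1], "hand": 0}
    - {"xyz": [0, 0, 0], "dr": [0, 0, -1], "hand": 0}
    - {"xyz": [0, 0, 0], "dr": [0, 0, -1], "hand": 0}
    - {"xyz": [0, 0, 0], "dr": [0, 0, -1], "hand": 0}
    - {"xyz": [0, 0, 0], "dr": [0, 0, -1], "hand": 0}

```text
t: 29.8
eef_pos: [0.4775, -0.3136, 0.0538]
ee_rot: [0.0, 0.139, 0.99, 0.0]
ft_force: [1.9, -1.2, -1.1]
finger_gap: 0.0859
gripper_force: 0.7
```

Call:
step_arm:
  motion:
    - {"xyz": [0, 0, 0], "dr": [0, 0, -1], "hand": 0}
    - {"xyz": [0, 0, 0], "dr": [0, 0, -1], "hand": 0}
    - {"xyz": [0, 0, 0], "dr": [0, 0, -1], "hand": 0}
    - {"xyz": [0, 0, 0], "dr": [0, 0, -1], "hand": 0}
    - {"xyz": [0, 0, 0], "dr": [0, 0, -1], "hand": 0}
    - {"xyz": [0, 0, 0], "dr": [0, 0, -1], "hand": 0}
    - {"xyz": [0, 0, 0], "dr": [0, 0, -1], "hand": 0}
    - {"xyz": [0, 0, 0], "dr": [0, 0, -1], "hand": 0}

```text
t: 30.6
eef_pos: [0.4775, -0.3136, 0.0538]
ee_rot: [0.0, 0.208, 0.978, 0.0]
ft_force: [1.4, -0.1, -2.0]
finger_gap: 0.0852
gripper_force: 0.7
```

Call:
step_arm:
  motion:
    - {"xyz": [0, 0, 0], "dr": [0, 0, -1], "hand": 0}
    - {"xyz": [0, 0, 0], "dr": [0, 0, -1], "hand": 0}
    - {"xyz": [0, 0, 0], "dr": [0, 0, -1], "hand": 0}
    - {"xyz": [0, 0, 0], "dr": [0, 0, -1], "hand": 0}
    - {"xyz": [0, 0, 0], "dr": [0, 0, -1], "hand": 0}
    - {"xyz": [0, 0, 0], "dr": [0, 0, -1], "hand": 0}
    - {"xyz": [0, 0, 0], "dr": [0, 0, -1], "hand": 0}
    - {"xyz": [0, 0, 0], "dr": [0, 0, -1], "hand": 0}

```text
t: 31.4
eef_pos: [0.4775, -0.3136, 0.0538]
ee_rot: [-0.0, 0.276, 0.961, 0.0]
ft_force: [0.5, -0.8, -0.5]
finger_gap: 0.0855
gripper_force: 0.7
```

Call:
step_arm:
  motion:
    - {"xyz": [0, 0, 0], "dr": [0, 0, -1], "hand": 0}
    - {"xyz": [0, 0, 0], "dr": [0, 0, -1], "hand": 0}
    - {"xyz": [0, 0, 0], "dr": [0, 0, -1], "hand": 0}
    - {"xyz": [0, 0, 0], "dr": [0, 0, -1], "hand": 0}
    - {"xyz": [0, 0, 0], "dr": [0, 0, -1], "hand": 0}
    - {"xyz": [0, 0, 0], "dr": [0, 0, -1], "hand": 0}
    - {"xyz": [0, 0, 0], "dr": [0, 0, -1], "hand": 0}
    - {"xyz": [0, 0, 0], "dr": [0, 0, -1], "hand": 0}

```text
t: 32.2
eef_pos: [0.4774, -0.3136, 0.0538]
ee_rot: [-0.0, 0.342, 0.94, 0.0]
ft_force: [0.6, -1.0, -1.1]
finger_gap: 0.0854
gripper_force: 0.7
```

Call:
step_arm:
  motion:
    - {"xyz": [0, 0, 0], "dr": [0, 0, -1], "hand": 0}
    - {"xyz": [0, 0, 0], "dr": [0, 0, -1], "hand": 0}
    - {"xyz": [0, 0, 0], "dr": [0, 0, -1], "hand": 0}
    - {"xyz": [0, 0, 0], "dr": [0, 0, -1], "hand": 0}
    - {"xyz": [0, 0, 0], "dr": [0, 0, -1], "hand": 0}
    - {"xyz": [0, 0, 0], "dr": [0, 0, -1], "hand": 0}
    - {"xyz": [0, 0, 0], "dr": [0, 0, -1], "hand": 0}
    - {"xyz": [0, 0, 0], "dr": [0, 0, -1], "hand": 0}

```text
t: 33.0
eef_pos: [0.4775, -0.3136, 0.0538]
ee_rot: [0.0, 0.407, 0.913, 0.0]
ft_force: [0.3, -1.0, -0.3]
finger_gap: 0.0852
gripper_force: 0.7
```

Call:
step_arm:
  motion:
    - {"xyz": [0, 0, 0], "dr": [0, 0, -1], "hand": 0}
    - {"xyz": [0, 0, 0], "dr": [0, 0, -1], "hand": 0}
    - {"xyz": [0, 0, 0], "dr": [0, 0, -1], "hand": 0}
    - {"xyz": [0, 0, 0], "dr": [0, 0, -1], "hand": 0}
    - {"xyz": [0, 0, 0], "dr": [0, 0, -1], "hand": 0}
    - {"xyz": [0, 0, 0], "dr": [0, 0, -1], "hand": 0}
    - {"xyz": [0, 0, 0], "dr": [0, 0, -1], "hand": 0}
    - {"xyz": [0, 0, 0], "dr": [0, 0, -1], "hand": 0}

```text
t: 33.8
eef_pos: [0.4775, -0.3136, 0.0538]
ee_rot: [0.0, 0.47, 0.883, 0.0]
ft_force: [0.2, -1.6, -1.4]
finger_gap: 0.0848
gripper_force: 0.7
```

```bash
python3 st.py; python3 geo.py | grep -E "nut|lever"
```

```text
t 33.8 eef [ 0.4775 -0.3136  0.0538] off mm [ 0.3 -0.1] finger line 34.0 f [ 0.18 -1.64 -1.44] tau [-0.282 -0.115  0.074] gap 0.0848 q6 0.26
mean [ 0.65 -1.19 -1.27] [-0.23  -0.099  0.061]
 lever 4930 ang -153.1 rmax 0.08 z top [0.0665 0.0732 0.0854] ball z 0.0746
 nuttop [0.0687 0.0705 0.0712 0.0716]
 lever 100 ang 44.4 rmax 0.116 z top [0.0664 0.0691 0.0712] ball z 0.0721
 nuttop [0.0688 0.072  0.0756 0.0786]
 lever 236 ang 30.0 rmax 0.11 z top [0.0666 0.0703 0.0741] ball z 0.0877
 nuttop [0.0689 0.0742 0.0819 0.0879]
```

Call:
step_arm:
  motion:
    - {"xyz": [0, 0, 0], "dr": [0, 0, -1], "hand": 0}
    - {"xyz": [0, 0, 0], "dr": [0, 0, -1], "hand": 0}
    - {"xyz": [0, 0, 0], "dr": [0, 0, -1], "hand": 0}
    - {"xyz": [0, 0, 0], "dr": [0, 0, -1], "hand": 0}
    - {"xyz": [0, 0, 0], "dr": [0, 0, -1], "hand": 0}
    - {"xyz": [0, 0, 0], "dr": [0, 0, -1], "hand": 0}
    - {"xyz": [0, 0, 0], "dr": [0, 0, -1], "hand": 0}
    - {"xyz": [0, 0, 0], "dr": [0, 0, -1], "hand": 0}

```text
t: 34.95
eef_pos: [0.4776, -0.3139, 0.0539]
ee_rot: [0.0, 0.53, 0.848, -0.0]
ft_force: [0.2, -3.3, -1.8]
finger_gap: 0.0854
gripper_force: 1.9
```

Call:
step_arm:
  motion:
    - {"xyz": [0, 0, 0], "dr": [0, 0, -0.5], "hand": 0}
    - {"xyz": [0, 0, 0], "dr": [0, 0, -0.5], "hand": 0}
    - {"xyz": [0, 0, 0], "dr": [0, 0, -0.5], "hand": 0}
    - {"xyz": [0, 0, 0], "dr": [0, 0, -0.5], "hand": 0}
    - {"xyz": [0, 0, 0], "dr": [0, 0, 0], "hand": 0}
    - {"xyz": [0, 0, 0], "dr": [0, 0, 0], "hand": 0}
    - {"xyz": [0, 0, 0], "dr": [0, 0, 0], "hand": 0}
    - {"xyz": [0, 0, 0], "dr": [0, 0, 0], "hand": 0}

```text
t: 35.75
eef_pos: [0.4775, -0.3137, 0.0538]
ee_rot: [0.0, 0.544, 0.839, -0.0]
ft_force: [-0.4, -3.2, -2.9]
finger_gap: 0.0853
gripper_force: 2.2
```

```bash
sed -i 's/range(4)/range(6)/' st.py; python3 st.py
```

```text
t 35.75 eef [ 0.4775 -0.3137  0.0538] off mm [ 0.3 -0.2] finger line 24.1 f [-0.43 -3.24 -2.9 ] tau [-0.813 -0.076  0.18 ] gap 0.0853 q6 0.43
mean [ 0.2  -4.86 -2.63] [-0.922 -0.131  0.222]
```

Call:
step_arm:
  motion:
    - {"xyz": [0, 0, 0], "dr": [0, 0, -0.5], "hand": 0}
    - {"xyz": [0, 0, 0], "dr": [0, 0, -0.5], "hand": 0}
    - {"xyz": [0, 0, 0], "dr": [0, 0, -0.5], "hand": 0}
    - {"xyz": [0, 0, 0], "dr": [0, 0, -0.5], "hand": 0}
    - {"xyz": [0, 0, 0], "dr": [0, 0, -0.5], "hand": 0}
    - {"xyz": [0, 0, 0], "dr": [0, 0, -0.5], "hand": 0}
    - {"xyz": [0, 0, 0], "dr": [0, 0, 0], "hand": 0}
    - {"xyz": [0, 0, 0], "dr": [0, 0, 0], "hand": 0}

```text
t: 36.85
eef_pos: [0.4775, -0.3138, 0.0538]
ee_rot: [0.0, 0.566, 0.824, -0.0]
ft_force: [-0.5, -5.4, -3.3]
finger_gap: 0.0856
gripper_force: 2.7
```

```bash
python3 st.py
```

```text
t 36.85 eef [ 0.4775 -0.3138  0.0538] off mm [ 0.3 -0.3] finger line 21.0 f [-0.54 -5.38 -3.31] tau [-1.05  -0.094  0.277] gap 0.0856 q6 0.48
mean [-0.13 -5.55 -2.55] [-1.053 -0.14   0.234]
```

Call:
step_arm:
  motion:
    - {"xyz": [0, 0, 0], "dr": [0, 0, -0.5], "hand": 0}
    - {"xyz": [0, 0, 0], "dr": [0, 0, -0.5], "hand": 0}
    - {"xyz": [0, 0, 0], "dr": [0, 0, -0.5], "hand": 0}
    - {"xyz": [0, 0, 0], "dr": [0, 0, -0.5], "hand": 0}
    - {"xyz": [0, 0, 0], "dr": [0, 0, -0.5], "hand": 0}
    - {"xyz": [0, 0, 0], "dr": [0, 0, -0.5], "hand": 0}
    - {"xyz": [0, 0, 0], "dr": [0, 0, 0], "hand": 0}
    - {"xyz": [0, 0, 0], "dr": [0, 0, 0], "hand": 0}

```text
t: 37.95
eef_pos: [0.4775, -0.3141, 0.0539]
ee_rot: [0.0, 0.588, 0.809, -0.0]
ft_force: [0.4, -5.2, -3.4]
finger_gap: 0.0854
gripper_force: 3.1
```

```bash
python3 st.py
```

```text
t 37.95 eef [ 0.4775 -0.3141  0.0539] off mm [ 0.3 -0.6] finger line 18.0 f [ 0.42 -5.2  -3.39] tau [-1.202 -0.058  0.222] gap 0.0854 q6 0.53
mean [-0.4  -6.24 -2.98] [-1.178 -0.079  0.278]
```

Call:
step_arm:
  motion:
    - {"xyz": [0, 0, 0], "dr": [0, 0, -0.7], "hand": 0}
    - {"xyz": [0, 0, 0], "dr": [0, 0, -0.7], "hand": 0}
    - {"xyz": [0, 0, 0], "dr": [0, 0, -0.7], "hand": 0}
    - {"xyz": [0, 0, 0], "dr": [0, 0, -0.7], "hand": 0}
    - {"xyz": [0, 0, 0], "dr": [0, 0, -0.7], "hand": 0}
    - {"xyz": [0, 0, 0], "dr": [0, 0, -0.5], "hand": 0}
    - {"xyz": [0, 0, 0], "dr": [0, 0, 0], "hand": 0}
    - {"xyz": [0, 0, 0], "dr": [0, 0, 0], "hand": 0}

```text
t: 39.05
eef_pos: [0.4774, -0.3145, 0.0539]
ee_rot: [0.0, 0.616, 0.788, -0.001]
ft_force: [-0.8, -7.0, -2.5]
finger_gap: 0.0854
gripper_force: 3.7
```

```bash
python3 st.py
```

```text
t 39.05 eef [ 0.4774 -0.3145  0.0539] off mm [ 0.2 -1. ] finger line 14.0 f [-0.78 -6.97 -2.46] tau [-1.445 -0.069  0.37 ] gap 0.0854 q6 0.6
mean [-0.68 -7.62 -3.59] [-1.416 -0.049  0.32 ]
```

Call:
step_arm:
  motion:
    - {"xyz": [0, 0, 0], "dr": [0, 0, -0.7], "hand": 0}
    - {"xyz": [0, 0, 0], "dr": [0, 0, -0.7], "hand": 0}
    - {"xyz": [0, 0, 0], "dr": [0, 0, -0.7], "hand": 0}
    - {"xyz": [0, 0, 0], "dr": [0, 0, -0.7], "hand": 0}
    - {"xyz": [0, 0, 0], "dr": [0, 0, -0.7], "hand": 0}
    - {"xyz": [0, 0, 0], "dr": [0, 0, -0.5], "hand": 0}
    - {"xyz": [0, 0, 0], "dr": [0, 0, 0], "hand": 0}
    - {"xyz": [0, 0, 0], "dr": [0, 0, 0], "hand": 0}

```text
t: 40.15
eef_pos: [0.4774, -0.3148, 0.0539]
ee_rot: [0.001, 0.643, 0.766, -0.001]
ft_force: [-1.3, -8.5, -3.2]
finger_gap: 0.0855
gripper_force: 4.3
```

```bash
python3 st.py
```

```text
t 40.15 eef [ 0.4774 -0.3148  0.0539] off mm [ 0.2 -1.3] finger line 10.0 f [-1.31 -8.49 -3.21] tau [-1.634  0.008  0.376] gap 0.0855 q6 0.67
mean [-1.45 -8.47 -4.19] [-1.631  0.024  0.388]
```

Call:
step_arm:
  motion:
    - {"xyz": [0, 0, 0], "dr": [0, 0, 4], "hand": 0}
    - {"xyz": [0, 0, 0], "dr": [0, 0, 5], "hand": 0}
    - {"xyz": [0, 0, 0], "dr": [0, 0, 3], "hand": 0}
    - {"xyz": [0, 0, 0.02], "dr": [0, 0, 0], "hand": 0}
    - {"xyz": [0, 0, 0.03], "dr": [0, 0, 0], "hand": 0}
    - {"xyz": [0, 0, 0.03], "dr": [0, 0, 0], "hand": 0}
    - {"xyz": [0, 0, 0.03], "dr": [0, 0, 0], "hand": 0}
    - {"xyz": [0, 0, 0.03], "dr": [0, 0, 0], "hand": 0}

```text
t: 41.25
eef_pos: [0.477, -0.3117, 0.1948]
ee_rot: [-0.001, 0.559, 0.829, 0.001]
ft_force: [1.7, -0.4, 0.4]
finger_gap: 0.0855
gripper_force: 0.0
```

```bash
python3 st.py; python3 geo.py;python3 look.py w5|tail -2
```

```text
t 41.25 eef [ 0.477  -0.3117  0.1948] off mm [-0.2  1.8] finger line 22.0 f [ 1.7  -0.38  0.39] tau [-0.039  0.024 -0.033] gap 0.0855 q6 0.47
mean [ 0.4  -0.1   0.31] [-0.003 -0.01   0.001]
wrist head 243 [ 0.4778 -0.3129  0.1051] [ 0.4689 -0.3219  0.1045] [ 0.4862 -0.3043  0.1067]
 bar 421 [ 0.4777 -0.3125  0.0995] ang -153.0 ext -0.036 0.036 z 0.1019
 lever 512 ang 175.1 rmax 0.082 z top [0.066  0.0675 0.0687] ball z 0.0733
 nuttop [0.0702 0.0708 0.0712 0.0716]
scene head 32 [ 0.4755 -0.3157  0.1053] [ 0.4666 -0.323   0.1045] [ 0.4828 -0.3079  0.1069]
 bar 74 [ 0.4739 -0.3169  0.0991] ang -153.3 ext -0.037 0.035 z 0.1013
 lever 126 ang 175.9 rmax 0.081 z top [0.0652 0.0673 0.0689] ball z 0.0736
 nuttop [0.069  0.0701 0.071  0.0716]
side head 33 [ 0.4754 -0.3151  0.1056] [ 0.4683 -0.3225  0.1046] [ 0.4832 -0.3065  0.1069]
 bar 85 [ 0.4741 -0.316   0.0989] ang -153.2 ext -0.037 0.035 z 0.1036
 lever 130 ang 176.1 rmax 0.081 z top [0.065  0.0672 0.0687] ball z 0.0742
 nuttop [0.068  0.0697 0.0706 0.0715]
tommy_bar 0.68 [190. 311.] 2394 [ 0.47  -0.308  0.071] [ 0.275 -0.595 -0.898] [ 0.51  -0.293  0.107]
lever_mid 0.61 [180. 303.] 1377 [ 0.461 -0.307  0.07 ] [ 0.249 -0.611 -0.899] [ 0.497 -0.293  0.073]
```

View pics/w5.png

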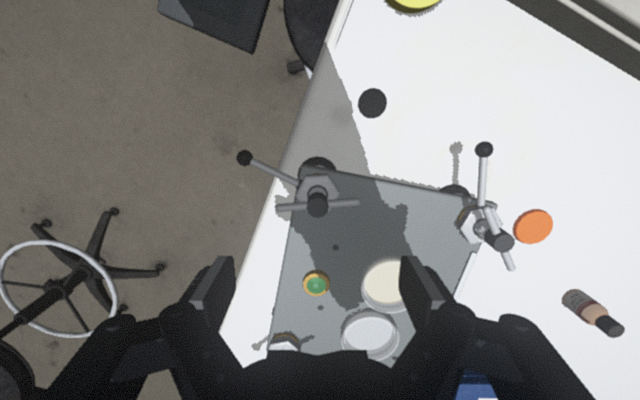

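The picture shows the lever's ball at (245,157) and the tommy bar's head at (317,205). The bar has not moved (26.8° before, 27° now), the nut is seated, and the dishes are untouched. The gripper is clear, so I'm handing in.

```bash
python3 -c "
from cell import job; print(job.job_done())"
```

```text
the job is handed in; nothing more can be done
None
```

I turned the levelling screw clockwise until it read about 0.19 N m on the pad, then tightened its lock nut onto the washer to about 0.39 N m; both are in the firm bands. The screw did not move while I tightened the nut, the dishes, tape roll and bottle were not touched, and I handed the job in at about 42 s, with no verdict returned.

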